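# Index the fretboard carriage in the slotting jig

## Task

The fretboard blank is clamped on its carriage board in the slotting jig. With a fingertip, push the carriage along the rails towards the saw guide until you feel both of its cleats drop into the locating notches and it lies level and low between the fences, then push the steel turn-button round until it lies square across the edge of the carriage, and take your hand clear. Pick nothing up, and leave the other things on the bench as they are.

Things in the scene. Friction and masses are not known exactly. Their poses are not given: they have to be found in the camera images.
- jig: Fixed jig: plywood base 740 mm long (y), 18 thick, x -115 to +150, turned up to 0.2 rad. Origin on the bench under the middle of an open-topped channel along y; x across, z up. Fences: inner faces at x -77 and +77, 22 thick, top z 58. Inside them two rails (53 to 77 mm either side of the middle, top z 40) carry the carriage; between the rails it is open down to z 18.
- notch_back (a point): Middle of the channel, level with the floor (z 30) of the first pair of notches, at y +85 of the jig. A second pair is at y -315. Each notch is a square cut across the rail, 26 mm long, 10 mm deep. Nothing but the notches' far wall stops the carriage.
- saw_guide (a point): Between the saw guide's two pairs of aluminium posts, which stand on the fences at y -334 of the jig and reach 138 mm above the bench. The carriage is pushed towards it, towards the jig's -y, and passes between the posts.
- carriage: Loose plywood board 150 x 470 x 12 mm (x, y, z), 0.45 to 0.85 kg, with a dark fretboard blank 60 x 470 x 7 clamped along its top. Origin under the board's middle at the underside of its two cross cleats (22 long, 12 high, 200 mm either side of the middle). Board at z 12 to 24, blank to 31. Axes as the jig's. Cleats slide on the rails, taking 2 to 6 N; starts 50 to 150 mm short of home.
- carriage_home (a point): Where the carriage's origin is when home: y -115 in the jig's frame, 30 mm above the bench (40 while it rides on the rails). There both cleats fall into the notches, with 2 mm play either way along the rails.
- carriage_end (a point): Middle of the free end face of the carriage board, away from the saw guide, at mid thickness (235 mm from the carriage's origin towards +y, 18 mm above it). The end face of board and blank together is 19 mm high; behind it the channel is empty.
- button (a joint): Turn-button angle (rad): steel bar 16 x 10 mm reaching 50 mm from a pivot on the near (-x) fence, with a peg to push. 0: along the fence to the jig's +y; negative: swung out off the jig (starts -0.5 to -0.1); 1.57: along the jig's +x, square across the carriage's edge; stop at 1.6. Stays where left, about 1.5 N at the peg. A carriage still riding on the rails blocks it.
- button_pivot (a point): On the pivot axis of the turn-button, at the top of its bar: x -88, y +20 in the jig's frame, 69 mm above the bench. The bar lies at 59 to 69 mm; a rubber pad under its tip reaches down to 56 mm, 2 mm above the board of a carriage that is home.
- button_peg (a point): Top of the turn-button's upright brass peg, 8 mm thick, 42 mm from the pivot axis; it stands 24 mm above the bar, to 93 mm above the bench.
- glue_tall: Tall cream glue bottle with a nozzle, 62 mm across, 185 mm high; origin at the middle of its foot. Leave it.
- glue_small: Small cream glue bottle with a nozzle, 48 mm across, 135 mm high, on the jig's far ledge (18 mm above the bench); origin at the middle of its foot. Leave it.
- spray_can: Spray can, 50 mm across, 154 mm high, on the jig's far ledge (18 mm above the bench); origin at the middle of its foot. Leave it.
- sanding_block: Wooden sanding block with cork sole, 65 x 110 x 34 mm; origin at the middle of its underside. Leave it.
- pin_tub: Small white open tub, 48 mm across, 32 mm high, on the jig's far ledge (18 mm above the bench); origin at the middle of its foot. Leave it.
- chisel: Blue-handled tool 210 mm long, lying on the jig's far ledge; origin at its middle, at its underside, length along its x. Leave it.
- fret_hammer: Small brass-headed hammer 240 mm long lying on the bench on the robot's side of the jig; origin at its middle, length along its x. Leave it.
- backsaw: Backsaw with brass back, 360 mm long, lying flat on the bench on the robot's side of the jig; origin near its middle, length along its y. Leave it.

How it is judged (in metres and radians):
On the way:
1. the carriage has dropped into its notches, with the turn-button still swung back (z of carriage in the frame of jig below 0.0325 m and y of carriage in the frame of jig between -0.12 and -0.11 m and angle between carriage's own z axis and vertical below 0.03 rad and value of joint button below 0.8 rad), for 0.2 s.
At the end, for the whole second after the job is handed in: The carriage lies in its notches: origin no higher than 32.5 mm above the bench (30 when fully down), within 5 mm of home along the rails, level within 0.03 rad; the turn-button is at 1.3 rad or more (square across is 1.57); both at rest (z of carriage in the frame of jig below 0.0325 m and y of carriage in the frame of jig between -0.12 and -0.11 m and angle between carriage's own z axis and vertical below 0.03 rad and value of joint button above 1.3 rad and linear speed of carriage below 0.02 m/s and velocity of joint button between -0.1 and 0.1 rad/s); the robot touches nothing.
It fails at once if the carriage is lifted or tipped off its rails (z of carriage in the frame of jig above 0.048 m or angle between carriage's own z axis and vertical above 0.1 rad).
It fails at once if another thing on the bench is moved by more than 25 mm or a bottle, can or tub is knocked over (distance of any of glue_tall, glue_small, spray_can, sanding_block, pin_tub, chisel, fret_hammer, backsaw from where it was at the start of the episode above 0.025 m or angle between any of glue_tall, glue_small, spray_can, pin_tub's own z axis and vertical above 0.5 rad).
It also fails if it takes over 51 s, if anything falls off the work surface, if the arm or the gripper's body presses on something with over 40 N, if the wrist force passes 120 N, or if a joint passes its speed limit or range.

## Robot

A 6-joint arm with a two-finger parallel gripper is mounted at the origin on the work surface. World frame = base frame: x ahead of the robot, y to its left, z up, the work surface at z = 0. Lengths are in m, angles in degrees, forces in N, time in s.
With the tool pointing down it reaches from about 0.35 to 1 m from the base axis. Payload 7.1 kg.
Tool frame: the origin (TCP) lies at the very end of the fingers, on their centre line; the grasp point (between the pads) lies grip_depth behind it (grip_depth is the distance from the TCP to the grasp point, in m); z points along the fingers, y is the line along which they close (so a half turn about z gives the same grasp; the last joint's range is limited). The gripper opens to 85 mm and grips with 20 to 120 N. Pads are 22 mm wide; open, the fingers measure 114 mm over their backs; the gripper's body (76 mm by 85 mm) begins 54 mm behind the grasp point. The pads swing forward as they close: fully open they stand 13 mm farther back than shut.
Start: joints at [-70.187, 24.242, 93.386, -0, 62.372, -1.089], TCP at [0.223, -0.584, 0.231] pointing down, gripper open.
Joint ranges: [-172.04, 172.04], [-51.8, 120.97], [4.93, 147.93], [-75.15, 255.16], [6.16, 154.13], [-145.62, 145.62]. Speed limits (degrees/s): [136.94, 136.94, 172.46, 180, 180, 180].

## Interface

Orientations are given as a 3x3 rotation matrix whose columns are the frame's x, y, z axes.
In Python, from rig import reach, line_to, goto_joints, open_jaws, grasp, dwell, inverse_kinematics, grab_frame, PlanningError, finish_job, find_in, current_t, current_qpos, current_joint_velocities, current_effort, current_position, current_tcp_rot, current_ft_force, current_torque, current_gripper_width, current_grasp_force, grip_depth gives the robot as it stands. Calls block until the motion is done:
- reach(position, orientation): joint-space move of the TCP to a pose.
- line_to(position, rot=None, speed=0.15, stop_force=None): straight line of the TCP; rot=None keeps the orientation; speed is the mean speed in m/s. With stop_force (N) it stops when the force on the tool has changed by that much, and returns True; else False.
- goto_joints(angles): joint-space move.
- open_jaws() and grasp(grip_force=None): open the fingers fully, or close them until they stop; grip_force is the grip in N (None keeps the last).
- dwell(seconds).
- inverse_kinematics(position, orientation): joint angles nearest the present ones, or None.
- grab_frame(name): name is "side" or "top"; returns a dict with "img" (384x512x3 uint8, red, green, blue), "fx", "fy", "cx", "cy" (pixels), "world_to_cam" (4x4, takes a point from world to camera coordinates). Camera axes: x right, y up, looking along -z (the intrinsics and any distortion apply to the point x, -y, -z); pixel columns grow to the right and rows downward; lengths in m; the calibration is good to about 2 mm. A picture is of the moment at which its call begins. There is no depth.
A pose or a line that the arm cannot do raises PlanningError and nothing moves.
- finish_job(): hands the job in; it is judged then, once.
Trained networks look in the newest picture that a camera, given by its name, has taken for a name from the list of things; names that differ only in an ending like _2 or _b are one class to them, and where a whole thing is asked for, a point or a joint stands for the part that bears it (a point fixed in the world has none). Each returns a list of dicts, best first, with "p" (0 to 1); they miss things now and then, are a little off and sometimes report something else, mostly with a low value. They report only what shows in the picture. A call takes as long as a camera call.
- find_in(camera, label): "location" ([x, y, z] in m, in the coordinates of the camera as it stood for that picture, good to about 4 mm: the middle of the surface that is visible of it).
Readings, each from a call of its own:
- current_t(): time.
- current_qpos(): joint angles.
- current_joint_velocities(): joint speeds.
- current_effort(): joint torques, N m.
- current_position(): TCP position.
- current_tcp_rot(): TCP orientation.
- current_ft_force(): force on the tool from outside, world axes, zero at the start.
- current_torque(): the same for the moment, N m.
- current_gripper_width(): finger opening in m.
- current_grasp_force(): force on a finger pad.
Only numpy, scipy, OpenCV 4.12 (cv2) and the standard library are available. Lean on these libraries where they do the work, as an engineer would, in place of code of your own. Each camera call takes 0.05 s, during which the arm holds its last target. There are 200 camera calls.

## Working session

There is one attempt and no reset: what is moved stays moved. The work goes in short steps, each a Python script; the robot and the scene stay as the last script left them, time stands still between calls to the robot, and variables do not carry over. Pictures are saved under pics/ and viewed, at most 10 in all, crops included, and the job is handed in when it is done.

```bash
mkdir -p pics; ls; cat > h.py <<'E'
from rig import *
import numpy as np, cv2
def snap(cam,name=None):
    f=grab_frame(cam)
    if name: cv2.imwrite(f'pics/{name}.png',f['img'][:,:,::-1])
    return f
def toworld(f,p):
    return (np.linalg.inv(f['world_to_cam'])@np.r_[p,1])[:3]
def proj(f,P):
    c=(f['world_to_cam']@np.r_[P,1])[:3]
    return np.array([f['cx']+f['fx']*c[0]/-c[2], f['cy']+f['fy']*c[1]/c[2]])
def ray(f,u,v,z):
    T=np.linalg.inv(f['world_to_cam']); o=T[:3,3]
    d=T[:3,:3]@np.array([(u-f['cx'])/f['fx'],-(v-f['cy'])/f['fy'],-1])
    return o+d*(z-o[2])/d[2]
E
python3 - <<'E'
from h import *
for c in ('top','side'):
    f=snap(c,c+'0'); print(c,f.keys(),np.linalg.inv(f['world_to_cam'])[:3,3].round(3),f['fx'])
    for n in ('jig','carriage','carriage_end','button','button_peg','button_pivot','glue_tall','glue_small','spray_can','pin_tub','sanding_block','fret_hammer','backsaw'):
        r=find_in(c,n)
        print(n,[(round(d['p'],2),toworld(f,d['location']).round(3).tolist()) for d in r[:2]])
print(current_t(),grip_depth() if callable(grip_depth) else grip_depth)
E
```

```text
pics
top dict_keys(['img', 'fx', 'fy', 'cx', 'cy', 'world_to_cam']) [ 0.434 -0.065  1.039] 355.5737777391012
jig [(0.72, [0.57, -0.14, 0.018])]
carriage [(0.76, [0.569, -0.076, 0.065])]
carriage_end []
button []
button_peg []
button_pivot [(0.66, [0.574, -0.143, 0.023])]
glue_tall [(0.9, [0.379, -0.151, 0.127])]
glue_small [(0.83, [0.697, -0.002, 0.112]), (0.36, [0.572, -0.141, 0.019])]
spray_can [(0.98, [0.721, 0.12, 0.134])]
pin_tub [(0.46, [0.697, -0.097, 0.03])]
sanding_block [(0.66, [0.418, 0.077, 0.034]), (0.38, [0.572, -0.141, 0.015])]
fret_hammer [(0.91, [0.497, 0.381, 0.023])]
backsaw [(0.73, [0.341, -0.374, 0.011]), (0.38, [0.495, 0.38, 0.022])]
side dict_keys(['img', 'fx', 'fy', 'cx', 'cy', 'world_to_cam']) [0.366 0.782 1.073] 479.7691537775054
jig [(0.94, [0.586, 0.109, 0.029])]
carriage [(0.55, [0.569, -0.031, 0.064])]
carriage_end [(0.68, [0.571, -0.031, 0.069])]
button []
button_peg [(0.39, [0.485, -0.028, 0.067])]
button_pivot [(0.63, [0.484, -0.023, 0.07]), (0.62, [0.585, 0.109, 0.028])]
glue_tall [(0.59, [0.375, -0.135, 0.102]), (0.18, [0.572, -0.037, 0.063])]
glue_small [(0.86, [0.703, 0.019, 0.099]), (0.21, [0.335, -0.392, 0.009])]
spray_can [(0.75, [0.727, 0.147, 0.118]), (0.75, [0.64, -0.353, 0.041])]
pin_tub [(0.69, [0.7, -0.108, 0.04])]
sanding_block [(0.71, [0.423, 0.088, 0.035]), (0.69, [0.581, 0.113, 0.024])]
fret_hammer [(0.91, [0.485, 0.326, 0.027])]
backsaw [(0.68, [0.481, -0.023, 0.069]), (0.58, [0.334, -0.391, 0.012])]
1.4 0.0187
```

View pics/top0.png

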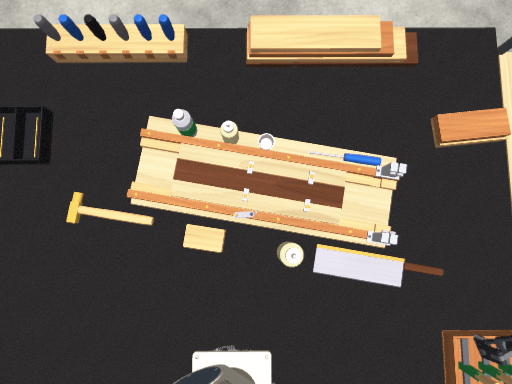

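View pics/side0.png

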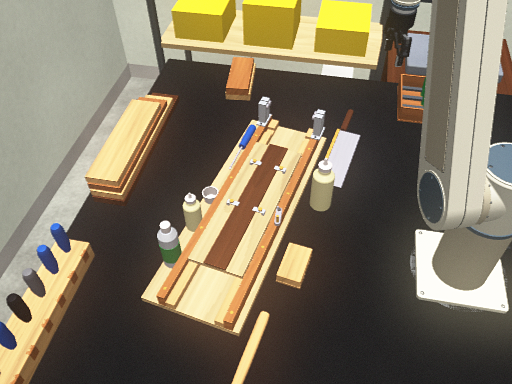

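```bash
python3 - <<'E'
import cv2
t=cv2.imread('pics/top0.png');s=cv2.imread('pics/side0.png')
cv2.imwrite('pics/topc.png',cv2.resize(t[110:250,120:410],None,fx=2.75,fy=2.75,interpolation=cv2.INTER_CUBIC))
cv2.imwrite('pics/sidec.png',cv2.resize(s[130:330,140:340],None,fx=3,fy=3,interpolation=cv2.INTER_CUBIC))
E
```

```text
(no output)
```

View pics/topc.png

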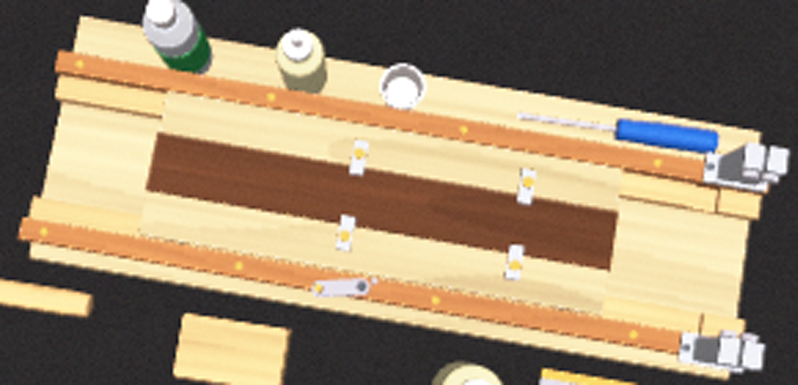

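View pics/sidec.png

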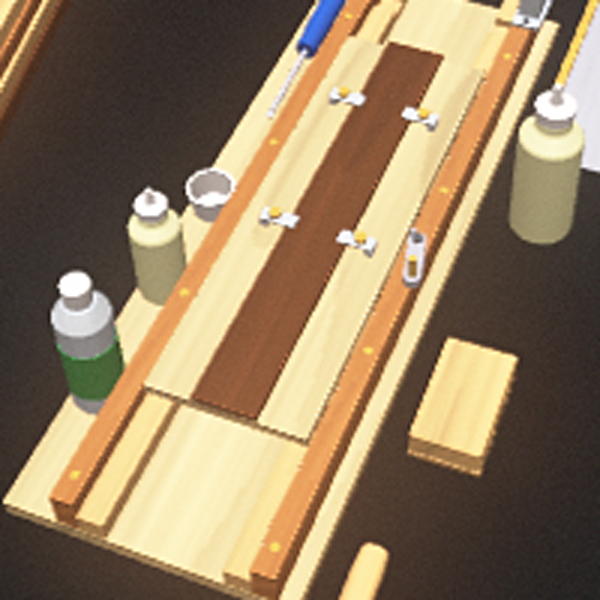

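```bash
cat > fit.py <<'E'
from h import *
from scipy.optimize import least_squares
ft,fs=snap('top'),snap('side')
T=lambda a,b:(120+a/2.75-.3,110+b/2.75-.3); S=lambda a,b:(140+a/3-.3,130+b/3-.3)
J=[(ft,T(24,219),(-.077,.37,.058)),(ft,T(20,240),(-.099,.37,.058)),(ft,T(58,51),(.099,.37,.058)),(ft,T(56,73),(.077,.37,.058)),
(ft,T(80,16),(.15,.37,.018)),(ft,T(30,257),(-.115,.37,.018)),(ft,T(762,133),(.15,-.37,.018)),(ft,T(363,287),(-.088,.02,.069)),
(fs,S(5,505),(.15,.37,.018)),(fs,S(417,238),(-.088,.02,.069))]
# carriage: y offset c
C=[(ft,T(158,132),(.03,.235,.071)),(ft,T(146,190),(-.03,.235,.071)),(ft,T(617,212),(.03,-.235,.071)),(ft,T(610,270),(-.03,-.235,.071)),
(fs,S(192,402),(.03,.235,.071)),(fs,S(258,419),(-.03,.235,.071)),(fs,S(146,388),(.075,.235,.064)),(fs,S(308,440),(-.075,.235,.064))]
B=[(ft,T(319,288)),(fs,S(412,258))]
def W(p,q): 
    c,s=np.cos(p[2]),np.sin(p[2]); return np.array([p[0]+c*q[0]-s*q[1],p[1]+s*q[0]+c*q[1],q[2]])
def res(p):
    r=[proj(f,W(p,q))-uv for f,uv,q in J]
    r+=[proj(f,W(p,np.add(q,(0,p[3],0))))-uv for f,uv,q in C]
    a=p[4]; r+=[proj(f,W(p,(-.088+.042*np.sin(a),.02+.042*np.cos(a),.093)))-uv for f,uv in B]
    return np.concatenate(r)
s=least_squares(res,[.57,-.1,-.18,0,-.3],loss='soft_l1'); p=s.x
print(p.round(4)); print(res(p).reshape(-1,2).round(1).tolist())
np.save('p.npy',p)
for n,q in dict(end=(0,p[3]+.235,.058),pivot=(-.088,.02,.069)).items(): print(n,W(p,q).round(3))
print(ray(ft,*B[0][1],.093),ray(fs,*B[1][1],.093))
E
python3 fit.py
```

```text
[ 0.566  -0.0929 -0.175   0.0167 -0.1945]
[[-0.4, -0.1], [-0.6, 0.0], [0.3, 0.1], [-0.6, -0.4], [0.1, 0.3], [-0.4, 0.7], [0.2, -0.6], [-0.0, 0.2], [-0.2, -1.4], [0.8, 0.1], [-0.7, 0.3], [-0.6, 0.4], [0.4, -0.3], [-0.1, 0.1], [-0.2, -1.7], [-0.2, 0.0], [-0.6, -0.9], [0.1, 0.2], [0.1, -0.2], [0.3, -0.4]]
end [0.61  0.155 0.058]
pivot [ 0.483 -0.058  0.069]
[ 0.48139473 -0.01562259  0.093     ] [ 0.48253376 -0.01443511  0.093     ]
```

```bash
cat >> h.py <<'E'
def W(p,q):
    c,s=np.cos(p[2]),np.sin(p[2]); return np.array([p[0]+c*q[0]-s*q[1],p[1]+s*q[0]+c*q[1],q[2]])
p=np.load('p.npy')
def R(ang): # tool x at world yaw ang, z down
    c,s=np.cos(ang),np.sin(ang); return np.array([[c,s,0],[s,-c,0],[0,0,-1.]])
def pegpose(a,back,z=.075,sgn=0):
    # pusher behind the peg by 'back' (m) along the tangent
    q=(-.088+.042*np.sin(a)-back*np.cos(a),.02+.042*np.cos(a)+back*np.sin(a),z)
    return W(p,q), R(p[2]-a+sgn)
E
python3 - <<'E'
from h import *
print(current_tcp_rot().round(2).tolist() if hasattr(current_tcp_rot(),'round') else current_tcp_rot())
for k in (0,np.pi):
    for y in (.30,.26,.12): print('push',k,np.round(inverse_kinematics(W(p,(0,y,.04)),R(p[2]+np.pi/2+k)),0))
    for a in (-.2,.6,1.57):
        P,Q=pegpose(a,.02,sgn=k); print('peg',k,P.round(3),np.round(inverse_kinematics(P,Q),0))
E
```

```text
[[0.93, 0.36, 0.0], [0.36, -0.93, 0.0], [0.0, -0.0, -1.0]]
push 0 [17. 40. 95. -0. 45. 27.]
push 0 [14. 39. 97. -0. 43. 24.]
push 0 [  1.  37. 104.  -0.  40.  11.]
peg 0 [ 0.462 -0.016  0.075] [ -4.  26. 119.  -0.  35.  85.]
peg 0 [ 0.498 -0.014  0.075] [ -3.  28. 115.  -0.  37. 131.]AttributeError: 'NoneType' object has no attribute 'rint'

The above exception was the direct cause of the following exception:

Traceback (most recent call last):
TypeError: loop of ufunc does not support argument 0 of type NoneType which has no callable rint method
```

```bash
python3 - <<'E'
from h import *
Rp=R(p[2]+np.pi/2)
grasp(20)
reach(W(p,(0,.305,.22)),Rp)
line_to(W(p,(0,.305,.042)),speed=.15)
print(current_t(),current_ft_force())
print(line_to(W(p,(0,.245,.042)),speed=.05,stop_force=15),current_ft_force())
print(line_to(W(p,(0,.155,.042)),speed=.05,stop_force=15),current_ft_force(),current_t())
for y in (.145,.140,.136,.133,.130):
    h=line_to(W(p,(0,y,.042)),speed=.02,stop_force=15)
    x=current_position(); print(y,h,np.round(current_ft_force(),1))
    if h: break
print(current_t(), x)
snap('side','side1'); f=cv2.imread('pics/side1.png')
cv2.imwrite('pics/side1c.png',cv2.resize(f[110:330,140:340],None,fx=2.7,fy=2.7,interpolation=cv2.INTER_CUBIC))
E
```

```text
6.7 [ 0.14039801 -0.15825915 -0.80637602]
False [-0.25480501  0.34990704 -1.00553128]
False [-0.02389202  1.08633083 -0.10785807] 10.0
0.145 False [-0.5  0.1 -0.1]
0.14 False [0.8 0.2 0.5]
0.136 False [-1.1  0.3 -0.3]
0.133 False [0.1 0.1 0.6]
0.13 True [-0.1  1.8  2.2]
11.925 [0.58887406 0.03640186 0.04187145]
```

View pics/side1c.png

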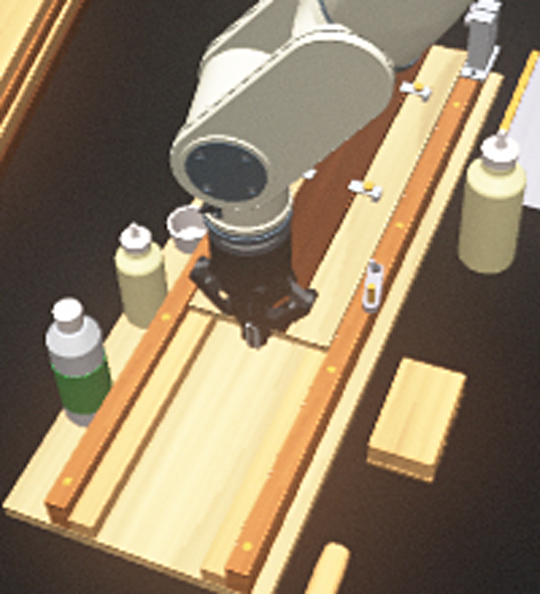

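```bash
python3 - <<'E'
from h import *
x=current_position(); c,s=np.cos(p[2]),np.sin(p[2])
print('jig y',-s*(x[0]-p[0])+c*(x[1]-p[1]))
line_to(W(p,(0,.16,.042)),speed=.1)
line_to(W(p,(0,.20,.22)),speed=.25)
P,Q=pegpose(-.194,.035,z=.2,sgn=np.pi); reach(P,Q)
print(current_t(),current_position())
f=snap('side','side2')
for z,n in((.061,'down'),(.071,'up')):
  print(n,[proj(f,W(p,(a,-.115+.235,z))).round(1).tolist() for a in(.03,-.03)],[proj(f,W(p,(a,.12,z-.007))).round(1).tolist() for a in(.075,-.075)])
i=cv2.imread('pics/side2.png')
cv2.imwrite('pics/side2c.png',cv2.resize(i[180:280,180:300],None,fx=5,fy=5,interpolation=cv2.INTER_CUBIC))
E
```

```text
jig y 0.13131641193957452
15.025 [ 0.44714957 -0.01655208  0.19974022]
down [[225.3, 225.6], [246.0, 232.1]] [[210.3, 222.5], [261.9, 238.6]]
up [[225.1, 223.3], [245.9, 229.8]] [[210.0, 220.2], [261.9, 236.3]]
```

View pics/side2c.png

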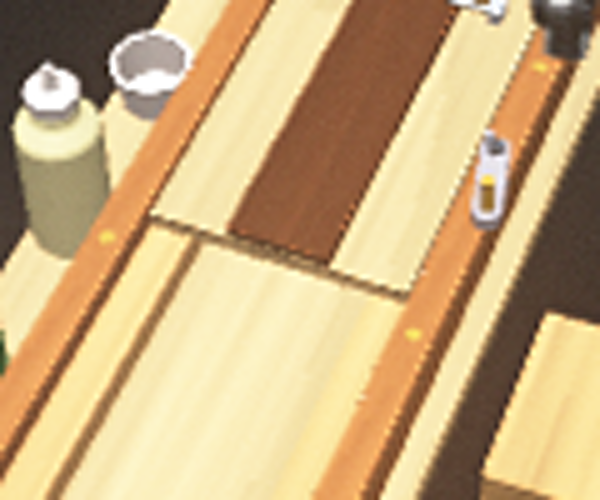

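```bash
python3 - <<'E'
from h import *
def mv(a,back,z=.076,**k):
    P,Q=pegpose(a,back,z,np.pi); h=line_to(P,rot=Q,**k); print(round(a,2),h,np.round(current_ft_force(),1)); return h
mv(-.194,.035,speed=.15)
for a in np.linspace(-.194,1.54,10):
    if mv(a,.0155,speed=.04,stop_force=12): break
print(current_t())
mv(a,.045,speed=.1); mv(a,.045,z=.2,speed=.2)
P,Q=pegpose(a,.045,.25,np.pi); 
f=snap('side'); snap('top','top3')
x=snap('side','side3'); i=cv2.imread('pics/side3.png'); j=cv2.imread('pics/top3.png')
k=lambda m:cv2.resize(m,(400,400),interpolation=cv2.INTER_CUBIC)
cv2.imwrite('pics/both3.png',np.hstack([k(i[160:260,190:290]),k(j[160:260,190:290])]))
print(current_t(),current_position())
for b in(1.3,1.57): print([proj(f,W(p,(-.088+.042*np.sin(b),.02+.042*np.cos(b),.093))).round(1) for f in(f,)], proj(f,W(p,(-.088,.02,.069))).round(1))
E
```

```text
-0.19 False [ 0.9 -0.7 -0.3]
-0.19 False [-0.2 -0.1 -0.2]
-0.0 False [ 1.3 -0.   0.1]
0.19 False [ 0.1 -0.3 -0.2]
0.38 False [ 0.1  0.1 -0.3]
0.58 False [ 0.5  0.4 -0.1]
0.77 False [ 0.5  0.1 -0.2]
0.96 False [-0.3 -0.1  0.2]
1.15 False [ 0.6 -0.7 -0.3]
1.35 False [0.5 1.  0.8]
1.54 False [1.  0.8 0.4]
19.9917
1.54 False [ 0.6  0.7 -0. ]
1.54 False [-0.   0.4 -0.5]
21.35 [ 0.52985671 -0.01942422  0.19844977]
[array([264.2, 202.3])] [279.5 209.2]
[array([265.1, 199.2])] [279.5 209.2]
```

View pics/both3.png

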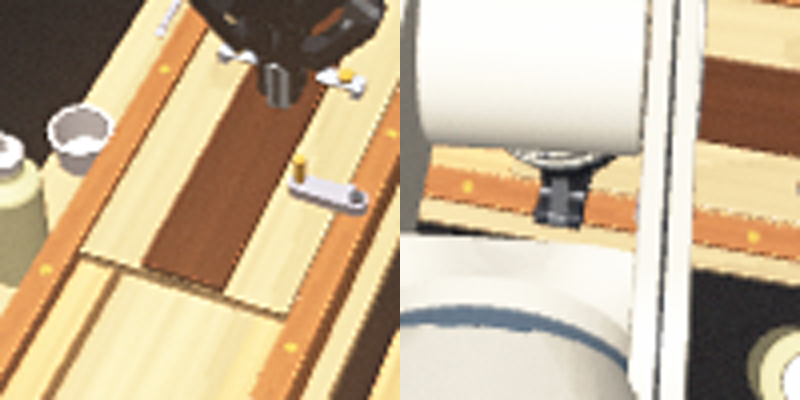

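```bash
python3 -c "
from h import *
dwell(.5); print(np.round(current_ft_force(),1)); print(finish_job())"
```

```text
[0.5 0.4 0.3]
the job is handed in; nothing more can be done
None
```

The carriage is down in its notches and the turn-button lies across its edge at about 1.5 rad, both judged from the side camera; the hand is clear, and the job was handed in at about 22 s of the 51 s, with no verdict returned.

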